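Clear the jar from under the hand press and work its lever

ROBOT

A 6-joint arm with a two-finger parallel gripper is mounted at the origin on the work surface. World frame = base frame: x ahead of the robot, y to its left, z up, the work surface at z = 0. Lengths are in m, angles in rad, forces in N, time in s.
With the tool pointing down it reaches from about 0.325 to 0.9 m from the base axis. Payload 6.1 kg.
Tool frame: the origin (TCP) lies midway between the tips of the shut fingers; the grasp point (between the pads) lies 19 mm behind it; z points along the fingers, y is the line along which they close (so a half turn about z gives the same grasp; the last joint's range is limited). The gripper opens to 85 mm and grips with 20 to 120 N. Pads are 22 mm wide; open, the fingers measure 114 mm over their backs; the gripper's body (76 mm by 85 mm) begins 54 mm behind the grasp point. The pads swing forward as they close: fully open they stand 13 mm farther back than shut.
Start: joints at [-1.259, 0.22, 1.526, -0, 1.395, -0.126], TCP at [0.265, -0.566, 0.231] pointing down, gripper open.
Joint ranges: [-2.98, 2.98], [-0.91, 2.08], [0.09, 2.57], [-1.24, 4.39], [0.2, 2.65], [-2.68, 2.68]. Speed limits (rad/s): [2.57, 2.57, 3.01, 3.14, 3.14, 3.14].

INTERFACE

Orientations are given as [roll, pitch, yaw] about the fixed x, y, z axes, in that order (R = Rz(yaw) Ry(pitch) Rx(roll)).
In Python, from plant import movep, move_l, set_joints, gripper_to, hold, inverse_kinematics, observe, get_image, get_calibration, Unreachable, job_done gives the robot as it stands. Calls block until the motion is done:
- movep(position, orientation): joint-space move of the TCP to a pose.
- move_l(position, feed=0.15, rotation=None, max_force=None): straight line of the TCP; rotation=None keeps the orientation; feed is the mean speed in m/s. With max_force (N) it stops when the force on the tool has changed by that much, and returns True; else False.
- set_joints(angles): joint-space move.
- gripper_to(opening, f_grip=None): finger opening in m; f_grip is the grip in N (None keeps the last); returns when the fingers have stopped.
- hold(seconds).
- inverse_kinematics(position, orientation): joint angles nearest the present ones, or None.
- observe(): the state.
- get_image(name): name is "scene" or "top" or "wrist"; returns (picture, depth): 384x512x3 uint8, red, green, blue; 384x512 float32, m along the optical axis (not along the pixel's ray), 0 where there is no reading.
- get_calibration(name): a dict with "intrinsics" (3x3 intrinsics, pixels), "world_from_camera" (4x4, takes a point from camera to world coordinates). Camera axes: x right, y down, z forward; pixel columns grow to the right and rows downward; lengths in m; the calibration is good to about 2 mm. A picture is of the moment at which its call begins: read the wrist's pose just before it. get_calibration takes no time and is no camera call; for the wrist camera it gives the pose at the moment of the call.
A pose or a line that the arm cannot do raises Unreachable and nothing moves.
- job_done(): hands the job in; it is judged then, once.
The state is a dict: "time_s": time; "q": joint angles; "joint_velocities": joint speeds; "joint_torque": joint torques, N m; "eef_pos": TCP position; "tcp_rot": TCP orientation; "ft_force": force on the tool from outside, world axes, zero at the start; "torque": the same for the moment, N m; "opening": finger opening in m; "grasp_force": force on a finger pad.
Only numpy, scipy, OpenCV 4.12 (cv2) and the standard library are available. Lean on these libraries where they do the work, as an engineer would, in place of code of your own. Each camera call takes 0.05 s, during which the arm holds its last target. There are 200 camera calls.

TASK

The tall jar has been left standing under the lever of the hand press, so the lever cannot go all the way down. Take the jar out without tipping it over and stand it upright in the middle of the round cork coaster; then press the lever's round pad fully down to its stop, keep it down for two seconds without forcing it, and let it come back up. Leave the squat jar, the dropper bottle and the mug where they are.

Things in the scene. Friction and masses are not known exactly. Their poses are not given: they have to be found in the camera images.
- press: Grey hand press, fixed. Origin: centre of the underside of its base plate, 140 (x) x 280 (y) x 12 mm thick. Its column (52 x 44 mm, 180 mm high) stands at y = +100 mm; the lever runs from there to -y. Ram, guide and anvil fill y = +10 to +80 mm within 20 mm of x = 0. Open on its -x and +x sides.
- pivot (a point): The lever's pivot, on the column, 160 mm above the bench; hinge axis along the press's x. The lever is a steel bar 22 mm wide, 16 mm thick, rising at 0.27 rad from here to the pad at rest. Over the tall jar (about 190 mm from the pivot) its underside is about 200 mm above the bench: no room for a gripper straight above the jar.
- lever_pad (a point): Centre of the upper face of the round black pad at the lever's free end (52 mm across, 14 mm thick, 260 mm from the pivot); moves with the lever, about 245 mm above the bench at rest and about 140 mm lower at the stop. Its force against a downward push grows from about 4 N to about 12 N at the stop.
- lever (a joint): Lever angle in rad: 0 at rest (up, sprung), grows as the lever is pressed down; hard stop at about 0.55. With the jar beneath it the lever only gets to about 0.44.
- tall_jar: Closed white plastic screw-lid jar, 56 mm in diameter, 105 mm tall, about 0.2 kg, standing on the base plate (12 mm above the bench) under the lever. Origin: centre of its underside, z up its axis.
- coaster: Plain round cork coaster fixed to the bench, 100 mm across, 5 mm thick. Origin: centre of its underside.
- squat_jar: Bystander: white screw-lid jar with paper label, 68 mm in diameter, 70 mm tall. Origin: centre of its underside.
- dropper: Bystander: slim white bottle, 42 mm in diameter, 110 mm tall. Origin: centre of its underside.
- mug: Bystander: white ceramic mug, 80 mm in diameter, 90 mm tall, handle at its +y side. Origin: centre of its underside.
Things that resemble listed ones, but are neither listed nor needed, are in the scene too. What is meant by the coaster is not black or yellow, and is the smaller of those in its own colour.

How it is judged:
By the outcome, as a careful person would: the job done as asked, in the order asked, and still so for the second after the job is handed in, with the robot touching nothing.
It also fails if it takes over 72 s, if anything falls off the work surface, if the arm or the gripper's body presses on something with over 40 N, if the wrist force passes 120 N, or if a joint passes its speed limit or range.

## Working session

There is one attempt and no reset: what is moved stays moved. The work goes in short steps, each a Python script; the robot and the scene stay as the last script left them, time stands still between calls to the robot, and variables do not carry over. Pictures are saved under pics/ and viewed, at most 10 in all, crops included, and the job is handed in when it is done.

```bash
mkdir -p pics; ls
python3 - <<'E'
from plant import *
import cv2,numpy as np
for n in("scene","top"):
    p,d=get_image(n); cv2.imwrite(f"pics/{n}0.png",p[:,:,::-1]); np.savez(f"{n}0.npz",p=p,d=d,**get_calibration(n))
    c=get_calibration(n); print(n,c["intrinsics"],c["world_from_camera"])
s=observe(); print(s["time_s"],s["eef_pos"],s["tcp_rot"],s["opening"])
E
```

```text
pics
scene [[369.77419245   0.         251.94094653]
 [  0.         369.77419245 192.77281006]
 [  0.           0.           1.        ]] [[ 0.40277804  0.62245145 -0.67106188  1.28958487]
 [ 0.9152506  -0.28133277  0.28838899 -0.34112917]
 [-0.00928355 -0.73034654 -0.68301372  0.87214785]
 [ 0.          0.          0.          1.        ]]
top [[470.30759113   0.         250.71762511]
 [  0.         470.30759113 190.36955526]
 [  0.           0.           1.        ]] [[ 0.00609901 -0.98978836  0.14241417  0.41446701]
 [-0.99996952 -0.00534264  0.00569279 -0.02265383]
 [-0.00487379 -0.14244455 -0.98979078  1.42512592]
 [ 0.          0.          0.          1.        ]]
0.1 [ 0.26478789 -0.56552029  0.2302938 ] [-3.13983870e+00 -1.89953369e-04  4.37804232e-01] 0.08523737051661227
```

View pics/scene0.png

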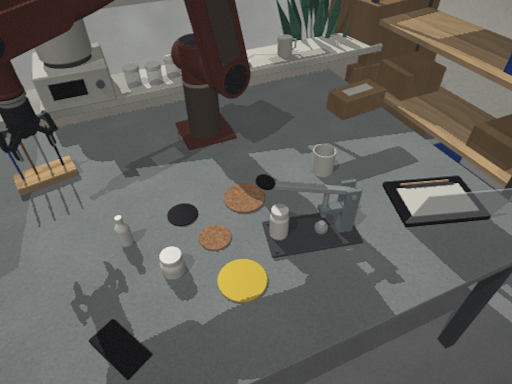

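View pics/top0.png

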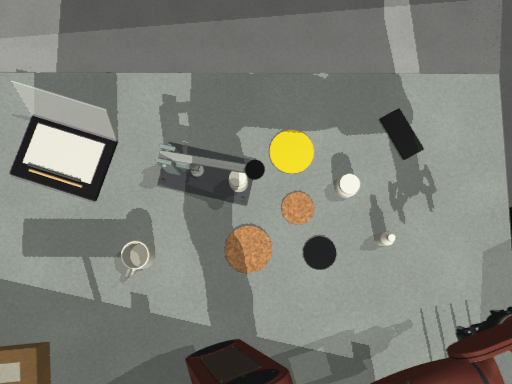

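The cork-coloured candidates in the top view are small (298,208) and large (248,249). The others are black (320,252) and yellow (292,152). The coaster meant is the smaller cork one at (298,208). Next I'll confirm it in a crop and measure.

```bash
cat > h.py <<'E'
import numpy as np,cv2
def ray(c,uv,z):
    K,T=c["intrinsics"],c["world_from_camera"]
    d=T[:3,:3]@np.linalg.solve(K,[uv[0],uv[1],1.]); return T[:3,3]+d*(z-T[2,3])/d[2]
def cloud(c,d):
    K,T=c["intrinsics"],c["world_from_camera"]
    v,u=np.indices(d.shape); P=np.stack([(u-K[0,2])/K[0,0]*d,(v-K[1,2])/K[1,1]*d,d],-1)
    return P@T[:3,:3].T+T[:3,3]
E
python3 - <<'E'
from h import *
t=np.load("top0.npz");s=np.load("scene0.npz")
hsv=cv2.cvtColor(t["p"],cv2.COLOR_RGB2HSV)
m=cv2.inRange(hsv,(5,90,60),(18,255,255)); 
for c in cv2.findContours(m[:300],0,2)[0]:
    if cv2.contourArea(c)>300:
        e=cv2.fitEllipse(c); a=ray(t,e[0],.005); print("cork",e[0],a,max(e[1])*np.linalg.norm(a-t["world_from_camera"][:3,3])/470)
for n,k in(("top",t),("scene",s)):
    P=cloud(k,k["d"]); ok=k["d"]>0; g=cv2.cvtColor(k["p"],cv2.COLOR_RGB2HSV)
    roi=ok&(P[...,0]>.35)&(P[...,0]<.7)&(P[...,1]>-.05)&(P[...,1]<.3)
    b=roi&(P[...,2]>.007)&(P[...,2]<.018)&(g[...,2]<110)
    b=cv2.morphologyEx(b.astype(np.uint8),cv2.MORPH_OPEN,np.ones((3,3)))>0
    r=cv2.minAreaRect(P[b][:,:2].astype(np.float32)); print(n,"base",b.sum(),r,cv2.boxPoints(r).round(3).tolist())
    h=P[roi&(P[...,2]>.10)]
    for lo in np.arange(.10,.27,.02):
        q=h[(h[:,2]>=lo)&(h[:,2]<lo+.02)]
        if len(q): print(n,round(lo,2),len(q),np.median(q,0).round(3),q.min(0).round(3),q.max(0).round(3))
    w=P[roi&(g[...,2]>120)&(g[...,1]<40)&(P[...,2]>.095)&(P[...,2]<.13)]
    if len(w): print("lid?",n,len(w),w.mean(0),w.min(0),w.max(0))
    pd=P[roi&(g[...,2]<60)&(P[...,2]>.2)]
    if len(pd): print("pad",n,len(pd),(pd.min(0)+pd.max(0))/2,np.ptp(pd,0))
i=cv2.resize(t["p"][125:285,140:340,::-1],None,fx=3.7,fy=3.7,interpolation=cv2.INTER_CUBIC);cv2.imwrite("pics/crop.png",i)
E
```

```text
cork (247.89971923828125, 248.87643432617188) [ 0.44159671 -0.00712082  0.005     ] 0.1404373192880761
cork (297.4436950683594, 207.69139099121094) [ 0.56648407 -0.15653666  0.005     ] 0.0975257721659362
top base 1501 ((0.6482160091400146, 0.12543658912181854), (0.2794652283191681, 0.09190655499696732), 77.77330780029297) [[0.5740000009536743, -0.0010000000474974513], [0.6639999747276306, -0.020999999716877937], [0.7229999899864197, 0.25200000405311584], [0.6330000162124634, 0.2720000147819519]]
top 0.1 334 [0.652 0.041 0.115] [0.615 0.001 0.101] [0.686 0.24  0.12 ]
top 0.12 51 [0.646 0.043 0.122] [0.617 0.004 0.12 ] [0.684 0.24  0.138]
top 0.14 24 [0.668 0.212 0.152] [0.66  0.147 0.14 ] [0.699 0.24  0.16 ]
top 0.16 225 [0.684 0.207 0.173] [0.661 0.141 0.16 ] [0.7   0.242 0.18 ]
top 0.18 262 [0.675 0.145 0.189] [0.648 0.061 0.18 ] [0.692 0.243 0.2  ]
top 0.2 228 [0.659 0.068 0.21 ] [0.636 0.01  0.2  ] [0.679 0.122 0.22 ]
top 0.22 158 [0.647 0.012 0.227] [ 0.615 -0.044  0.22 ] [0.662 0.057 0.24 ]
top 0.24 273 [ 0.639 -0.026  0.246] [ 0.614 -0.049  0.24 ] [ 0.664 -0.001  0.255]
lid? t
[... 617 characters left out ...]
 0.12 ] [0.687 0.216 0.139]
scene 0.14 31 [0.683 0.144 0.15 ] [0.677 0.139 0.141] [0.699 0.237 0.16 ]
scene 0.16 237 [0.686 0.199 0.173] [0.666 0.12  0.16 ] [0.7  0.24 0.18]
scene 0.18 222 [0.679 0.124 0.19 ] [0.656 0.053 0.18 ] [0.695 0.233 0.2  ]
scene 0.2 223 [0.663 0.052 0.211] [ 0.646 -0.013  0.2  ] [0.679 0.103 0.22 ]
scene 0.22 136 [ 0.655 -0.001  0.227] [ 0.623 -0.049  0.22 ] [0.667 0.035 0.24 ]
scene 0.24 178 [ 0.644 -0.031  0.245] [ 0.618 -0.05   0.24 ] [ 0.666 -0.008  0.252]
lid? scene 248 [0.65833429 0.05598786 0.11244317] [ 0.62054413 -0.00422099  0.09507346] [0.69857351 0.20135374 0.11992513]
pad scene 232 [ 0.64300122 -0.02573722  0.23598448] [0.04897876 0.04806453 0.0313983 ]
```

View pics/crop.png

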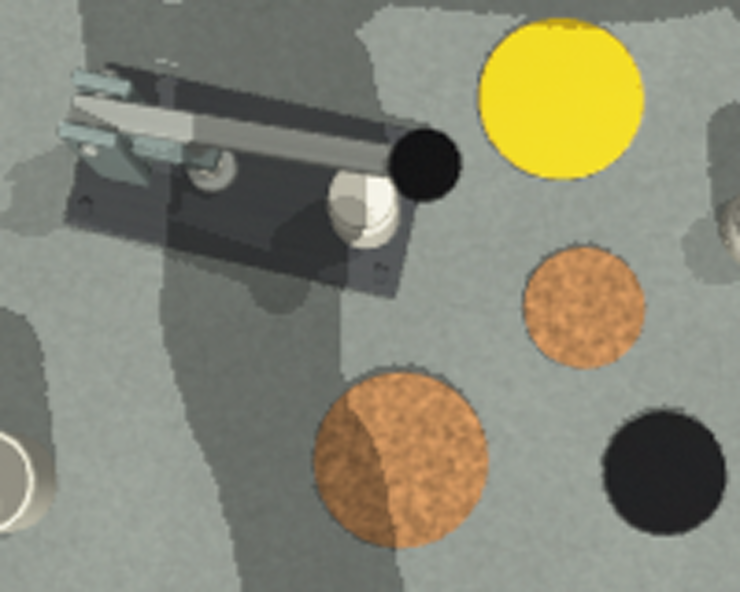

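The crop shows the small cork disc clear of everything at crop (584,307), which is top (298,208). It measures 98 mm across, so it is the coaster. The jar stands half under the lever, next to the black pad. Next I'll fit the lid circle, check reachability and set out.

```bash
cat >> h.py <<'E'
from scipy.spatial.transform import Rotation as Rn
YAW=-0.208  # press yaw
def side(tilt,yaw=YAW,flip=1):
    z=np.array([np.cos(tilt)*np.cos(yaw),np.cos(tilt)*np.sin(yaw),-np.sin(tilt)])
    y=flip*np.array([-np.sin(yaw),np.cos(yaw),0]); R=np.stack([np.cross(y,z),y,z],1)
    return R,Rn.from_matrix(R).as_euler("xyz")
E
python3 - <<'E'
from h import *
from plant import *
from scipy.optimize import least_squares
for n in("top","scene"):
    k=np.load(n+"0.npz");P=cloud(k,k["d"])
    w=P[(k["d"]>0)&(abs(P[...,0]-.65)<.06)&(abs(P[...,1]-.035)<.05)&(P[...,2]>.03)&(P[...,2]<.135)]
    l=w[(w[:,2]>.108)]; print(n,len(w),len(l),l.min(0).round(3),l.max(0).round(3),np.percentile(l[:,2],[10,50,90]))
    b=w[(w[:,2]<.112)]; 
    if len(b)>15:
        r=least_squares(lambda c:np.hypot(*(b[:,:2]-c).T)-.028,[.65,.035],loss="soft_l1",f_scale=.003); print("axis from side",r.x,np.sqrt(np.mean(r.fun**2)))
print(side(.52))
for f in(1,-1):
  R,o=side(np.radians(30),flip=f)
  for g in([.652,.036,.075],[.652,.036,.1]):
   for back in(0,.13):
    p=np.array(g)+R[:,2]*.019-back*np.array([np.cos(YAW),np.sin(YAW),0]); q=inverse_kinematics(p,o); print(f,p.round(3),None if q is None else np.round(q,2))
for y in np.arange(-3.1,3.2,.785):
    print(y,[None if (q:=inverse_kinematics([.641,-.025,z],[3.1416,0,y])) is None else np.round(q,2) for z in(.32,.1)])
E
```

```text
top 317 214 [0.615 0.001 0.109] [0.658 0.047 0.126] [0.11378927 0.11704986 0.12034213]
axis from side [0.64187331 0.02380272] 0.003316005592042663
scene 547 201 [ 0.613 -0.004  0.108] [0.666 0.046 0.12 ] [0.1121002  0.11597273 0.11783934]
axis from side [0.63909234 0.02244993] 0.0019770897706667934
(array([[-0.48617032,  0.20650342,  0.8491141 ],
       [ 0.10260745,  0.97844588, -0.17920763],
       [-0.86781918,  0.        , -0.49688014]]), array([3.14159265, 1.05079633, 2.93359265]))
1 [0.668 0.033 0.066] [0.04 0.27 2.25 3.63 0.46 1.25]
1 [0.541 0.059 0.066] [0.15 0.05 2.52 3.78 0.54 1.19]
1 [0.668 0.033 0.091] [0.04 0.2  2.26 3.7  0.4  1.17]
1 [0.541 0.059 0.091] [ 0.15 -0.05  2.53  3.88  0.47  1.07]
-1 [0.668 0.033 0.066] [ 0.04  0.27  2.25  3.63  0.46 -1.89]
-1 [0.541 0.059 0.066] [ 0.15  0.05  2.52  3.78  0.54 -1.95]
-1 [0.668 0.033 0.091] [ 0.04  0.2   2.26  3.7   0.4  -1.97]
-1 [0.541 0.059 0.091] [ 0.15 -0.05  2.53  3.88  0.47 -2.07]
-3.1 [array([-0.16,  0.22,  1.36, -0.  ,  1.56, -1.77]), array([-0.16,  0.38,  1.59, -0.  ,  1.17, -1.77])]
-2.315 [array([-0.16,  0.22,  1.36, -0.  ,  1.56, -2.56]), array([-0.16,  0.38,  1.59, -0.  ,  1.17, -2.56])]
-1.5299999999999998 [None, None]
-0.7449999999999997 [array([-0.16,  0.22,  1.36,  0.  ,  1.56,  2.15]), array([-0.16,  0.38,  1.59,  0.  ,  1.17,  2.15])]
0.04000000000000048 [array([-0.16,  0.22,  1.36,  0.  ,  1.56,  1.37]), array([-0.16,  0.38,  1.59,  0.  ,  1.17,  1.37])]
0.8250000000000006 [array([-0.16,  0.22,  1.36,  0.  ,  1.56,  0.58]), array([-0.16,  0.38,  1.59,  0.  ,  1.17,  0.58])]
1.6100000000000008 [array([-0.16,  0.22,  1.36, -0.  ,  1.56, -0.2 ]), array([-0.16,  0.38,  1.59, -0.  ,  1.17, -0.2 ])]
2.395000000000001 [array([-0.16,  0.22,  1.36, -0.  ,  1.56, -0.99]), array([-0.16,  0.38,  1.59, -0.  ,  1.17, -0.99])]
3.180000000000001 [array([-0.16,  0.22,  1.36, -0.  ,  1.56, -1.77]), array([-0.16,  0.38,  1.59, -0.  ,  1.17, -1.77])]
```

Run:
```python
from h import *
from plant import *
u=np.array([np.cos(YAW),np.sin(YAW),0]);J=np.array([.640,.023,0]);C=np.array([.5665,-.1565,0])
for t in(20,25,30,35,45):
  for f in (1,-1):
    R,o=side(np.radians(t),flip=f);T=R[:,2]*.019
    print(t,f)
    for n,g in(("pre",J-.12*u+[0,0,.085]),("grasp",J+[0,0,.076]),("lift",J+[0,0,.09]),("out",J-.12*u+[0,0,.095]),("up",J-.12*u+[0,0,.16]),("cabove",C+[0,0,.12]),("c",C+[0,0,.07]),("cback",C-.1*u+[0,0,.08])):
        q=inverse_kinematics(g+T,o); print("  ",n,None if q is None else np.round(q,2))
```

```text
20 1
   pre [0.13 0.18 2.55 3.57 0.84 1.39]
   grasp [0.02 0.37 2.3  3.45 0.76 1.42]
   lift [0.02 0.32 2.31 3.46 0.73 1.41]
   out [0.13 0.13 2.56 3.58 0.81 1.37]
   up None
   cabove [-0.6   0.09  2.49  2.57  0.73  1.88]
   c [-0.6   0.3   2.45  2.65  0.87  1.76]
   cback None
20 -1
   pre [ 0.13  0.18  2.55  3.57  0.84 -1.75]
   grasp [ 0.02  0.37  2.3   3.45  0.76 -1.72]
   lift [ 0.02  0.32  2.31  3.46  0.73 -1.73]
   out [ 0.13  0.13  2.56  3.58  0.81 -1.77]
   up None
   cabove [-0.6   0.09  2.49  2.57  0.73 -1.26]
   c [-0.6   0.3   2.45  2.65  0.87 -1.38]
   cback None
25 1
   pre [0.11 0.08 2.55 3.63 0.66 1.32]
   grasp [0.01 0.3  2.3  3.49 0.61 1.37]
   lift [0.01 0.26 2.3  3.51 0.57 1.35]
   out [0.11 0.03 2.56 3.65 0.63 1.29]
   up None
   cabove [-0.59  0.02  2.48  2.46  0.57  2.  ]
   c [-0.59  0.21  2.45  2.59  0.7   1.84]
   cback None
25 -1
   pre [ 0.11  0.08  2.55  3.63  0.66 -1.82]
   grasp [ 0.01  0.3   2.3   3.49  0.61 -1.77]
   lift [ 0.01  0.26  2.3   3.51  0.57 -1.79]
   out [ 0.11  0.03  2.56  3.65  0.63 -1.86]
   up None
   cabove [-0.59  0.02  2.48  2.46 
[... 986 characters left out ...]
-0.56  0.09  2.41  2.35  0.4   2.12]
   cback None
35 -1
   pre [ 0.08 -0.07  2.53  3.91  0.34 -2.14]
   grasp [-0.01  0.2   2.26  3.7   0.31 -1.99]
   lift [-0.01  0.16  2.26  3.77  0.28 -2.06]
   out [ 0.08 -0.11  2.53  3.99  0.32 -2.22]
   up None
   cabove [-0.56 -0.08  2.43  2.    0.31 -0.66]
   c [-0.56  0.09  2.41  2.35  0.4  -1.02]
   cback None
45 1
   pre None
   grasp None
   lift None
   out None
   up [ 0.05 -0.35  2.44 -0.57  0.34 -0.84]
   cabove None
   c None
   cback None
45 -1
   pre None
   grasp None
   lift None
   out None
   up [ 0.05 -0.35  2.44 -0.57  0.34  2.3 ]
   cabove [-0.52 -0.1   2.34  0.99  0.27  0.37]
   c [-0.52  0.03  2.34  1.53  0.22 -0.18]
   cback None
```

Run:
```python
from h import *
from plant import *
c=get_calibration("wrist");s=observe();R=Rn.from_euler("xyz",s["tcp_rot"]).as_matrix()
print("cam in tool",(R.T@(c["world_from_camera"][:3,3]-s["eef_pos"])).round(3),(R.T@c["world_from_camera"][:3,2]).round(2))
u=np.array([np.cos(YAW),np.sin(YAW),0]);J=np.array([.640,.023,0]);C=np.array([.5665,-.1565,0])
f=1; print("toolx up?",side(np.radians(27))[0][2,0])
for t in(22,27,32):
  for yaw in(-.208,-.1,0,.1):
    R,o=side(np.radians(t),yaw,f);u=np.array([np.cos(yaw),np.sin(yaw),0]);T=R[:,2]*.019
    print(t,yaw,[None if (q:=inverse_kinematics(g+T,o)) is None else np.round(q,2).tolist() for g in(J+[0,0,.078],J+[0,0,.095],J-.09*u+[0,0,.095],J-.11*u+[0,0,.085])])
  for yaw in(-.6,-.4,-.2,0,.2):
    R,o=side(np.radians(t),yaw,f);u=np.array([np.cos(yaw),np.sin(yaw),0]);T=R[:,2]*.019
    print(" C",t,yaw,[None if (q:=inverse_kinematics(g+T,o)) is None else np.round(q,2).tolist() for g in(C+[0,0,.12],C+[0,0,.07],C+[0,0,.07]-.06*R[:,2],C+[0,0,.07]-.09*u)])
```

```text
cam in tool [ 0.068  0.    -0.144] [-0.27  0.    0.96]
toolx up? -0.8910065241883678
22 -0.208 [[0.01, 0.33, 2.3, 3.46, 0.7, 1.4], [0.01, 0.28, 2.31, 3.48, 0.65, 1.38], [0.09, 0.14, 2.5, 3.56, 0.72, 1.36], [0.11, 0.15, 2.53, 3.57, 0.76, 1.37]]
22 -0.1 [[-0.08, 0.32, 2.33, 3.18, 0.69, 1.55], [-0.08, 0.26, 2.34, 3.18, 0.64, 1.55], [-0.07, 0.1, 2.55, 3.19, 0.7, 1.55], None]
22 0 [[-0.16, 0.31, 2.34, 2.91, 0.7, 1.69], [-0.16, 0.25, 2.35, 2.9, 0.66, 1.71], [-0.22, 0.09, 2.57, 2.83, 0.71, 1.73], None]
22 0.1 [[-0.24, 0.31, 2.33, 2.65, 0.73, 1.81], [-0.24, 0.25, 2.35, 2.63, 0.69, 1.85], [-0.36, 0.09, 2.56, 2.5, 0.77, 1.88], None]
 C 22 -0.6 [[-0.22, 0.12, 2.42, 3.75, 0.65, 1.22], [-0.22, 0.31, 2.38, 3.66, 0.78, 1.34], [-0.14, 0.15, 2.51, 3.78, 0.76, 1.26], [-0.08, 0.21, 2.54, 3.8, 0.86, 1.32]]
 C 22 -0.4 [[-0.41, 0.07, 2.48, 3.13, 0.59, 1.58], [-0.41, 0.27, 2.44, 3.13, 0.76, 1.58], None, None]
 C 22 -0.2 [[-0.61, 0.06, 2.49, 2.51, 0.67, 1.93], [-0.61, 0.27, 2.45, 2.61, 0.8, 1.8], None, None]
 C 22 0 [[-0.77, 0.1, 2.44, 2.06, 0.82, 2.14], [-0.77, 0.29, 2.41, 2.17, 0.9, 1.96], [-0.92, 0.12, 2
[... 2028 characters left out ...]
.38, 0.87], [-0.25, 0.17, 2.37, 3.84, 0.48, 1.13], [-0.19, -0.04, 2.49, 4.07, 0.44, 0.92], [-0.12, 0.01, 2.54, 4.0, 0.54, 1.06]]
 C 32 -0.4 [[-0.41, -0.05, 2.44, 3.12, 0.26, 1.59], [-0.41, 0.12, 2.42, 3.13, 0.42, 1.58], [-0.41, -0.12, 2.56, 3.12, 0.31, 1.59], None]
 C 32 -0.2 [[-0.57, -0.06, 2.45, 2.17, 0.39, 2.3], [-0.57, 0.12, 2.43, 2.43, 0.49, 2.02], [-0.64, -0.14, 2.57, 2.15, 0.45, 2.27], None]
 C 32 0 [[-0.72, -0.02, 2.41, 1.76, 0.6, 2.48], [-0.72, 0.15, 2.39, 1.96, 0.65, 2.24], [-0.83, -0.07, 2.51, 1.72, 0.69, 2.42], None]
 C 32 0.2 [[-0.82, 0.06, 2.33, 1.52, 0.81, 2.51], [-0.82, 0.21, 2.31, 1.65, 0.81, 2.32], [-0.95, 0.04, 2.41, 1.48, 0.89, 2.42], [-1.06, 0.1, 2.45, 1.47, 0.95, 2.28]]
```

Run:
```python
from h import *
from plant import *
u=np.array([np.cos(YAW),np.sin(YAW),0]);J=np.array([.640,.023,0])
R,o=side(np.radians(27),flip=-1)
p=J-.10*u+[0,0,.078]+R[:,2]*.019
s=observe()["eef_pos"]; move_l([s[0],s[1],s[2]+.12],feed=.2)
q=np.array(inverse_kinematics(p,o))
print(q.round(2))
w=q.copy(); w[1]=-.5; w[2]=2.1
q0=np.array(observe()["q"]); m=q0.copy(); m[1]=-.5; m[2]=1.7; set_joints(m)
set_joints(w)
print(observe()["eef_pos"].round(3),observe()["time_s"])
w[2]=q[2]; set_joints(w); print(observe()["eef_pos"].round(3))
set_joints(q); st=observe(); print(st["eef_pos"].round(3),p.round(3),st["time_s"],st["ft_force"].round(1))
c=get_calibration("wrist");pic,d=get_image("wrist"); np.savez("w1.npz",p=pic,d=d,**c); cv2.imwrite("pics/w1.png",pic[:,:,::-1])
P=cloud(c,d);b=P[(d>0)&(abs(P[...,0]-.64)<.05)&(abs(P[...,1]-.023)<.05)&(P[...,2]>.03)&(P[...,2]<.105)]
from scipy.optimize import least_squares
r=least_squares(lambda x:np.hypot(*(b[:,:2]-x).T)-.028,J[:2],loss="soft_l1",f_scale=.003); print(len(b),r.x,np.sqrt(np.mean(r.fun**2)))
```

```text
[ 0.08  0.11  2.51  3.61  0.61 -1.83]
[0.626 0.046 0.766] 4.8167
[0.597 0.043 0.435]
[0.56  0.04  0.071] [0.559 0.04  0.069] 7.3917 [ 0.5 -0.   0.7]
7258 [0.64180152 0.02169877] 0.001780478412427282
```

View pics/w1.png

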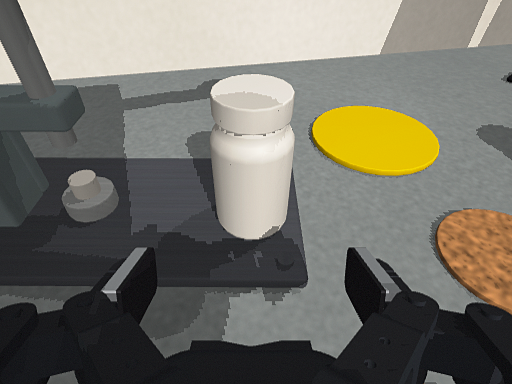

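The wrist view shows the jar at about (252,155), centred between the open fingers at (130,280) and (370,280), with its neck just under the lid. I'll grip the body a little lower and take it out.

Run:
```python
from h import *
from plant import *
u=np.array([np.cos(YAW),np.sin(YAW),0]);J=np.array([.6415,.022,0])
R,o=side(np.radians(27),flip=-1);T=R[:,2]*.019
def at(g,**k): return move_l(g+T,feed=k.pop("feed",.12),**k)
at(J-.09*u+[0,0,.066],rotation=o)
print("hit",at(J+[0,0,.066],feed=.06,max_force=8))
gripper_to(0.0,40); s=observe(); print(s["opening"],s["grasp_force"],s["eef_pos"].round(4),s["time_s"])
at(J+[0,0,.081],feed=.05); print(observe()["ft_force"].round(1),observe()["opening"])
at(J-.085*u+[0,0,.086],feed=.1)
C=np.array([.5665,-.1565,0])
R2,o2=side(np.radians(27),-.6,flip=-1)
tgt=C+[0,0,.092]+R2[:,2]*.019
try: move_l(tgt,feed=.1,rotation=o2)
except Unreachable as e: print("unreach",e)
s=observe(); print(s["eef_pos"].round(4),tgt.round(4),s["time_s"],s["opening"])
p,d=get_image("scene"); cv2.imwrite("pics/s2.png",cv2.resize(p[150:300,80:380,::-1],None,fx=2.5,fy=2.5)); np.savez("s2.npz",p=p,d=d,**get_calibration("scene"))
P=cloud(np.load("s2.npz"),d);b=P[(d>0)&(abs(P[...,0]-.5665)<.045)&(abs(P[...,1]+.1565)<.045)&(P[...,2]>.01)&(P[...,2]<.145)]
print(len(b),b[:,2].min(),np.percentile(b[:,2],98))
l=b[b[:,2]>.1]; print("lid",l.min(0),l.max(0))
```

```text
hit False
0.05472056360085616 42.92953759431839 [0.6581 0.0186 0.0575] 9.775
[ 0.5  0.4 -2.7] 0.05450483390032697
[ 0.5804 -0.1658  0.0833] [ 0.5805 -0.1661  0.0834] 13.4 0.054504876478499456
871 0.03660267104687964 0.14395776231140528
lid [ 0.52150837 -0.18816255  0.10012978] [ 0.5956171  -0.11172237  0.14497249]
```

View pics/s2.png

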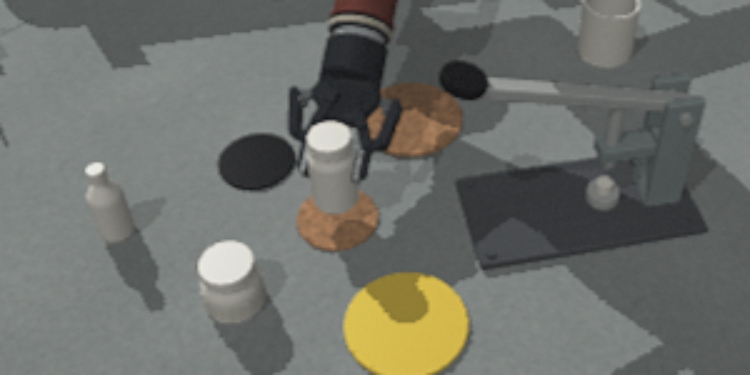

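Run:
```python
from h import *
from plant import *
from scipy.optimize import least_squares
def axis(k,c0,zlo,zhi,r=.028):
    P=cloud(k,k["d"]);g=cv2.cvtColor(k["p"],cv2.COLOR_RGB2HSV)
    out=[]
    for a,e in((zlo,(zlo+zhi)/2),((zlo+zhi)/2,zhi)):
        b=P[(k["d"]>0)&(g[...,1]<45)&(g[...,2]>90)&(np.hypot(P[...,0]-c0[0],P[...,1]-c0[1])<.05)&(P[...,2]>a)&(P[...,2]<e)]
        f=least_squares(lambda x:np.hypot(*(b[:,:2]-x).T)-r,c0,loss="soft_l1",f_scale=.002); out.append((len(b),f.x.round(4),np.sqrt(np.mean(f.fun**2)).round(4)))
    return out
s=np.load("s2.npz"); print("scene jar",axis(s,[.5665,-.1565],.04,.12))
t=np.load("scene0.npz");hsv=cv2.cvtColor(t["p"],cv2.COLOR_RGB2HSV);m=cv2.inRange(hsv,(3,70,50),(18,255,255))
for c in cv2.findContours(m,0,2)[0]:
    if cv2.contourArea(c)>300:
        w=np.array([ray(t,x[0],.005)[:2] for x in c],np.float32); print((cv2.minEnclosingCircle(w)))
c=get_calibration("wrist");p,d=get_image("wrist");k=dict(p=p,d=d,**c);print("wrist jar",axis(k,[.5665,-.1565],.04,.12))
```

```text
scene jar [(157, array([ 0.565 , -0.1567]), np.float64(0.0011)), (269, array([ 0.5648, -0.1564]), np.float64(0.0037))]
((0.5701664686203003, -0.15751202404499054), 0.05054178461432457)
((0.4450039863586426, -0.007499915547668934), 0.07261737436056137)
((-0.05361710861325264, -0.6381291747093201), 0.18193069100379944)
((0.003133590565994382, -0.001911775441840291), 0.14050234854221344)
((-0.16841170191764832, 1.4175835847854614), 1.1011021137237549)
((-0.997464120388031, 0.33154043555259705), 0.7998801469802856)
((-1.7680522203445435, -0.7625700831413269), 0.6765269041061401)
wrist jar [(178, array([ 0.5663, -0.1569]), np.float64(0.0002)), (7990, array([ 0.5667, -0.1574]), np.float64(0.0019))]
```

Run:
```python
from h import *
from plant import *
R2,o2=side(np.radians(27),-.6,flip=-1);u=np.array([np.cos(-.6),np.sin(-.6),0])
s=observe();p=np.array(s["eef_pos"])+[.002,0,0]
move_l(p-[0,0,.026],feed=.08)
print("touch",move_l(p-[0,0,.042],feed=.02,max_force=3)); s=observe(); print(s["eef_pos"].round(4),s["ft_force"].round(1),(p[2]-s["eef_pos"][2]).round(4))
gripper_to(.085); s=observe()
p=np.array(s["eef_pos"]); move_l(p-.09*u+[0,0,.01],feed=.1)
q=np.array(observe()["q"]); q[1]=-.4; set_joints(q)
w=np.array(inverse_kinematics([.641,-.025,.34],[np.pi,0,YAW+np.pi/2])); print(w.round(2))
m=w.copy(); m[1]=-.4; set_joints(m); 
s=observe(); print(s["eef_pos"].round(3),s["time_s"])
for n in("top","scene"):
    pi,d=get_image(n); np.savez(n+"3.npz",p=pi,d=d,**get_calibration(n))
    cv2.imwrite(f"pics/{n}3.png",pi[:,:,::-1])
    P=cloud(get_calibration(n),d);g=cv2.cvtColor(pi,cv2.COLOR_RGB2HSV)
    l=P[(d>0)&(abs(P[...,0]-.568)<.05)&(abs(P[...,1]+.157)<.05)&(P[...,2]>.09)]; print(n,len(l),((l.min(0)+l.max(0))/2).round(4),np.ptp(l,axis=0).round(3),l[:,2].max())
    pd=P[(d>0)&(abs(P[...,0]-.64)<.04)&(abs(P[...,1]+.025)<.04)&(g[...,2]<60)&(P[...,2]>.2)&(P[...,2]<.27)]
    if len(pd): print("pad",((pd.min(0)+pd.max(0))/2).round(4),pd[:,2].max())
```

```text
touch True
[ 0.5832 -0.1661  0.0506] [ 1.5 -1.1  2.9] 0.0327
[-0.16  0.22  1.33 -0.    1.59  0.05]
[ 0.51  -0.003  0.701] 20.275
top 250 [ 0.5678 -0.1554  0.1054] [0.048 0.049 0.028] 0.11941600631292237
pad [ 0.6393 -0.0239  0.2456] 0.25673243550633074
scene 234 [ 0.5692 -0.1577  0.1013] [0.049 0.048 0.022] 0.11224818420041127
pad [ 0.6419 -0.0264  0.2344] 0.25094126287322294
```

View pics/scene3.png

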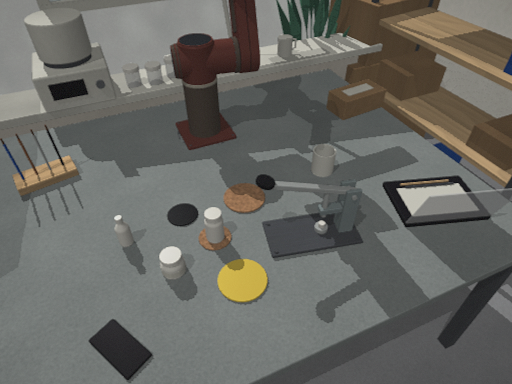

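The jar stands upright in the middle of the small cork coaster at (214,225), the bystanders have not moved, and the lever is clear. Now I'll press it.

Run:
```python
from h import *
from plant import *
o=[np.pi,0,YAW+np.pi/2]
yh=np.array([-np.sin(YAW),np.cos(YAW)]);piv=np.array([.6405,-.025])+.246*yh
def pt(a,dz=0): return np.r_[piv-yh*(.26*np.cos(a)-.016*np.sin(a)),.16+.26*np.sin(a)+.016*np.cos(a)+dz]
def show(t): s=observe(); print(t,s["eef_pos"].round(4),s["ft_force"].round(1),s["time_s"])
gripper_to(0,20)
set_joints(inverse_kinematics(pt(.27,.09),o)); show("above")
move_l(pt(.27,.02),feed=.15,rotation=o); show("near")
print(move_l(pt(.27,-.012),feed=.04,max_force=2)); show("contact")
for a in(.2,.1,0,-.1,-.2): 
    if move_l(pt(a,-.001),feed=.06,max_force=14): show("early stop")
    show(a)
print("stop",move_l(pt(-.36,-.002),feed=.02,max_force=7)); show("stop")
```

```text
above [ 0.641  -0.0253  0.3372] [-1.5  0.1  0.2] 22.5917
near [ 0.6409 -0.0253  0.2662] [-0.2 -0.4  1. ] 23.2083
True
contact [ 0.6404 -0.0255  0.2444] [0.6 0.6 2.9] 23.75
0.2 [ 0.6395 -0.0305  0.2269] [-0.1  0.4  4.3] 24.2333
0.1 [ 0.6384 -0.0356  0.2017] [-1.   0.2  6.3] 24.8167
0 [ 0.6378 -0.0384  0.1762] [-2.   1.2  7.1] 25.4
-0.1 [ 0.6378 -0.0387  0.1505] [-3.1  1.1  9.5] 25.9833
-0.2 [ 0.6384 -0.0365  0.1249] [-3.9  1.  11.4] 26.5667
stop True
stop [ 0.6392 -0.0331  0.1053] [-5.9 -0.4 11.8] 27.7417
```

Run:
```python
from h import *
from plant import *
def show(t): s=observe(); print(t,np.array(s["eef_pos"]).round(4),s["ft_force"].round(1),s["time_s"]); return s
s=show("now"); p=np.array(s["eef_pos"])
for i in range(6):
    p=p-[0,0,.0007]; h=move_l(p,feed=.01,max_force=8); hold(.1); s=show(h)
    if s["ft_force"][2]>17: break
pi,d=get_image("scene"); cv2.imwrite("pics/s4.png",cv2.resize(pi[140:260,220:380,::-1],None,fx=4,fy=4))
```

```text
now [ 0.6392 -0.0331  0.1053] [-5.9 -0.4 11.8] 27.7417
False [ 0.6391 -0.0334  0.1066] [-5.4 -1.2 12.1] 28.0917
False [ 0.6392 -0.0333  0.1059] [-5.8 -0.1 11.7] 28.4417
False [ 0.6392 -0.0332  0.1052] [-5.1  0.4 11.7] 28.7917
False [ 0.6392 -0.0331  0.1049] [-6.8 -0.  13.7] 29.1417
False [ 0.6393 -0.033   0.1047] [-7.7  1.  17. ] 29.4917
False [ 0.6393 -0.033   0.1045] [-9.1  1.  20. ] 29.8417
```

View pics/s4.png

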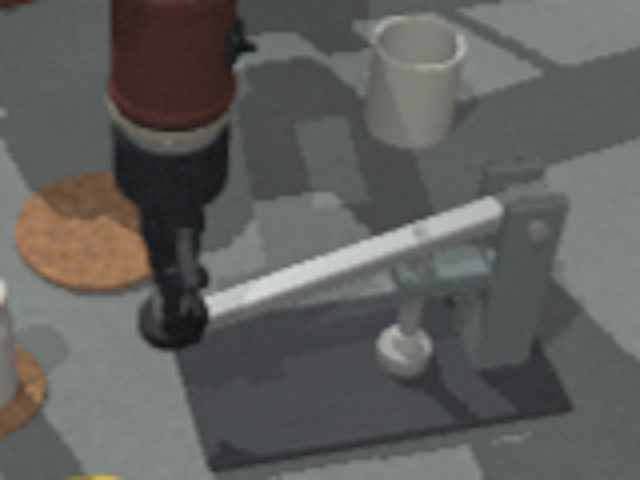

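The lever is fully down with the tips on the pad at (175,318). The force climbs while the pad no longer moves, so this is the stop. I'll hold it lightly, then release along the arc.

Run:
```python
from h import *
from plant import *
def show(t): s=observe(); print(t,np.array(s["eef_pos"]).round(4),s["ft_force"].round(1),s["time_s"]); return s
yh=np.array([-np.sin(YAW),np.cos(YAW)]);piv=np.array([.6405,-.025])+.246*yh
def pt(a,dz=0): return np.r_[piv-yh*(.26*np.cos(a)-.016*np.sin(a)),.16+.26*np.sin(a)+.016*np.cos(a)+dz]
hold(2.6); show("held")
for a in(-.2,-.1,0,.1,.2,.27): move_l(pt(a),feed=.1)
show("up"); move_l(pt(.27,.1),feed=.12)
q=np.array(observe()["q"]); q[1]=-.4; set_joints(q); hold(.5); show("clear")
for n in("top","scene"):
    c=get_calibration(n);pi,d=get_image(n);P=cloud(c,d);g=cv2.cvtColor(pi,cv2.COLOR_RGB2HSV)
    l=P[(d>0)&(abs(P[...,0]-.568)<.05)&(abs(P[...,1]+.157)<.05)&(P[...,2]>.09)]; print(n,len(l),((l.min(0)+l.max(0))/2).round(4),l[:,2].max())
    pd=P[(d>0)&(abs(P[...,0]-.64)<.04)&(abs(P[...,1]+.025)<.04)&(P[...,2]>.2)&(P[...,2]<.27)]; print("pad",len(pd),pd[:,2].max() if len(pd) else None)
    cv2.imwrite(f"pics/{n}5.png",pi[:,:,::-1])
```

```text
held [ 0.6393 -0.033   0.1045] [-9.6  1.1 18.4] 32.4917
up [ 0.641  -0.0252  0.2458] [1.1 0.4 3.2] 34.8417
clear [ 0.5073 -0.0036  0.7034] [-0.   0.6  0.8] 37.7583
top 251 [ 0.5674 -0.1553  0.1042] 0.11798173835517001
pad 363 0.25388818379868505
scene 231 [ 0.5685 -0.1574  0.1016] 0.11309456520188743
pad 305 0.251583874933503
```

View pics/top5.png

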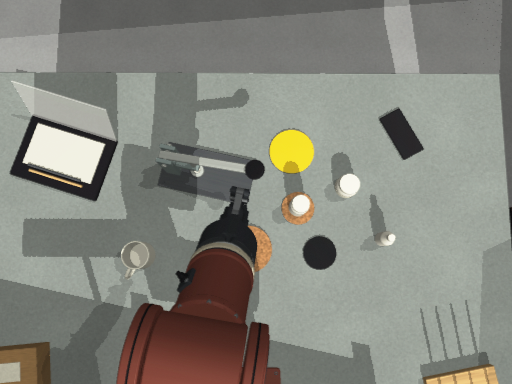

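The jar stands on the small cork coaster at (300,205). The lever is back up with its pad at (255,169), and the squat jar, dropper and mug are where they were.

```bash
python3 -c "
from plant import *
print(job_done())"
```

```text
the job is handed in; nothing more can be done
None
```

The job is handed in: the tall jar stands upright in the middle of the small cork coaster, the lever was pressed to its stop, held down for over 2 s at about 18–20 N and let back up, and the squat jar, dropper and mug were left where they were, with the robot's clock at about 38 s.

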